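# Slide the loaded solder carrier off its stack onto the hot plate

## Task

Load the hot plate: slide the top carrier of the stack sideways onto the plate's deck, without lifting or tilting it, and push it gently home into the corner of the two steel stop bars, flush against both, so that it keeps the seat button in the end stop pressed. The big capacitor and the finned heatsink only stand on its board, not yet soldered, so they must stay upright on their marked spots. Leave the carriers underneath, and everything lying around, where they are.

Things in the scene. Friction and masses are not known exactly. Their poses are not given: they have to be found in the camera images.
- hotplate: white hot plate, fixed, at a new place and angle each time. Origin: under the deck's centre, at table level; x away from the robot at zero yaw. Aluminium deck 170 mm (x) by 210 mm (y), top 37 mm above the table. End stop: steel bar 150 mm long across the deck (thumb screws to 57 mm), clamped in slots anywhere with its inner face, turned to +y, at y = -90 to -60 mm: not reported, feel for it.
- side_stop: fixed steel stop bar along the deck's +x edge, 195 mm long, 12 mm wide, its top 10 mm above the deck (as the end stop's). Origin: middle of its inner face, at (+70, -7.5, +42) mm in the hot plate's frame; axes as the hot plate's. A carrier touching it has its centre at x = +20 mm there. Beyond the end stop a control pod, 42 mm high, its knob to 56 mm.
- seat_button (a joint): black sprung button, 8 mm across, in the inner face of the end stop at x = 0 in the hot plate's frame, 42 mm above the table. Its value is how far it is pressed in: 0 at rest (standing 5 mm proud of the face), 0.005 m flush. Spring 0.2 to 0.6 N, too weak to shift a carrier. A carrier flush against the end stop holds it pressed.
- carrier1: top carrier, the one to slide: dark grey composite tray with a green board in its pocket, 100 mm (x) by 140 mm (y), 10 mm thick, about 0.25 kg. Rim 8 mm wide, its top 4 mm above the board. Origin: centre of the underside, at first 40 mm above the table, 3 mm above the deck; axes within 0.12 rad of the hot plate's. Friction about 0.6: it slides under 2 to 5 N, up to 10 N to break it loose.
- carrier2: second carrier, same tray, directly under carrier1, underside 30 mm above the table. To stay. Origin: centre of the underside. The stack stands 10 to 37 mm beyond the deck's +y edge, 20 to 45 mm farther to the plate's -x than home. Each carrier may stand out up to about 2 mm beyond its neighbours.
- carrier3: third carrier, same tray, underside 20 mm above the table. To stay. Origin: centre of the underside.
- carrier4: fourth carrier, same tray, underside 10 mm above the table. To stay. Origin: centre of the underside.
- carrier5: lowest carrier, same tray, on the table. To stay. Origin: centre of the underside.
- capacitor: dark can capacitor, 30 mm across and 34 mm high, about 35 g, standing loose on carrier1's board. Origin: centre of its underside.
- heatsink: black finned heatsink, 44 x 28 mm and 26 mm high, about 55 g, standing loose on carrier1's board. Origin: centre of its underside.
- cap_spot (a point): centre of the square printed on carrier1's board for the capacitor, on the board's surface; at (-14, -22, +6) mm in carrier1's frame
- sink_spot (a point): centre of the rectangle printed on carrier1's board for the heatsink, on the board's surface; at (+8, +26, +6) mm in carrier1's frame
- screwdriver: screwdriver, 200 mm long with a blue handle 26 mm thick, lying on the robot's side of the stack. Origin: underside, near the middle. Bystander.
- parts_tray: clear open parts tray, 75 x 115 x 26 mm, on the table beyond the hot plate. Origin: centre of the underside. Bystander.
- solder_reel: reel of solder, 64 mm across and 40 mm high, standing flat beyond the stack. Origin: centre of the underside. Bystander.
- cutters: small side cutters with red handles, about 120 mm long, lying on the table to the robot's right. Origin: underside, near the middle. Bystander.
- phone: black phone, 74 x 150 x 9 mm, lying flat on the table to the robot's left. Origin: centre of the underside. Bystander.
Mind the look-alikes: they are no part of the job. Leave any blue or purple look-alike of the carrier1 alone.

How it is judged:
On the way:
1. the top carrier has been slid clear of the stack and lies on the hot plate's deck (y of carrier1 in the frame of hotplate below 0.045 m and z of carrier1 in the frame of hotplate below 0.039 m and contact force between carrier1 and hotplate above 0.5 N and contact force between carrier1 and carrier2 below 0.1 N), for 0.1 s.
At the end, for the whole second after the job is handed in: carrier1 lies flat and still on the deck, within 2 mm of the side stop, pressing the seat button in by 3 mm or more, square to the plate within 0.025 rad; capacitor and heatsink stand upright within 8 mm of their spots; the other carriers are within 4 mm of where they were (x of carrier1 in the frame of hotplate above 0.018 m and value of joint seat_button above 0.003 m and z of carrier1 in the frame of hotplate between 0.035 and 0.039 m and angle between the x axis of carrier1 and the x axis of hotplate, either way round below 0.025 rad and angle between carrier1's own z axis and vertical below 0.03 rad and linear speed of carrier1 below 0.01 m/s and distance between capacitor and cap_spot below 0.008 m and distance between heatsink and sink_spot below 0.008 m and angle between each of capacitor, heatsink's own z axis and vertical below 0.1 rad and distance of each of carrier2, carrier3, carrier4, carrier5 from where it was at the start of the episode below 0.004 m); the robot touches nothing.
It fails at once if a carrier of the stack below was shifted by more than 4 mm (distance of any of carrier2, carrier3, carrier4, carrier5 from where it was at the start of the episode above 0.004 m).
It fails at once if the top carrier was lifted (more than 6 mm) or tilted (more than 0.1 rad) (height (world z) of carrier1 above 0.046 m or angle between carrier1's own z axis and vertical above 0.1 rad).
It fails at once if the carrier was rammed against the hot plate or its stops with more than 30 N (contact force between carrier1 and hotplate above 30 N).
It fails at once if the capacitor or the heatsink was knocked over (angle between any of capacitor, heatsink's own z axis and vertical above 0.4 rad).
It fails at once if a bystander was moved by more than 20 mm (distance of any of screwdriver, parts_tray, solder_reel, cutters, phone from where it was at the start of the episode above 0.02 m).
It also fails if it takes over 51 s, if anything falls off the work surface, if the arm or the gripper's body presses on something with over 40 N, if the wrist force passes 120 N, or if a joint passes its speed limit or range.

## Robot

A 6-joint arm with a two-finger parallel gripper is mounted at the origin on the work surface. World frame = base frame: x ahead of the robot, y to its left, z up, the work surface at z = 0. Lengths are in m, angles in rad, forces in N, time in s.
With the tool pointing down it reaches from about 0.35 to 0.975 m from the base axis. Payload 7.1 kg.
Tool frame: the origin (TCP) lies midway between the tips of the shut fingers; the grasp point (between the pads) lies 19 mm behind it; z points along the fingers, y is the line along which they close (so a half turn about z gives the same grasp; the last joint's range is limited). The gripper opens to 88 mm and grips with 3 to 60 N. Pads are 20 mm wide; open, the fingers measure 115 mm over their backs; the gripper's body (75 mm by 178 mm) begins 61 mm behind the grasp point.
Start: joints at [-1.242, 0.423, 1.63, -0, 1.089, -0.019], TCP at [0.213, -0.588, 0.2] pointing down, gripper open.
Joint ranges: [-3, 3], [-0.9, 2.11], [0.09, 2.58], [-1.31, 4.45], [0.11, 2.69], [-2.54, 2.54]. Speed limits (rad/s): [2.39, 2.39, 3.01, 3.14, 3.14, 3.14].

## Interface

Orientations are given as a unit quaternion [w, x, y, z].
In Python, from station import move_pose, movel, movej, command_gripper, wait, inverse_kinematics, read_camera, camera_info, MotionError, job_done, get_time, get_joint_pos, get_qvel, get_effort, get_tcp_pos, get_ee_rot, get_ft_force, get_ft_torque, get_grip_width, get_finger_force gives the robot as it stands. Calls block until the motion is done:
- move_pose(position, orientation): joint-space move of the TCP to a pose.
- movel(position, frame=None, v=0.15, until_force=None): straight line of the TCP; frame=None keeps the orientation; v is the mean speed in m/s. With until_force (N) it stops when the force on the tool has changed by that much, and returns True; else False.
- movej(angles): joint-space move.
- command_gripper(opening): opening from 0.0 (shut) to 1.0 (fully open); the grip force is fixed at half the most; returns when the fingers have stopped.
- wait(seconds).
- inverse_kinematics(position, orientation): joint angles nearest the present ones, or None.
- read_camera(name): name is "scene" or "side" or "wrist"; returns the picture (420x560x3 uint8, red, green, blue); there is no depth.
- camera_info(name): a dict with "intrinsics" (3x3 intrinsics, pixels), "T" (4x4, takes a point from camera to world coordinates); the wrist camera has in their place "tool_from_camera" (4x4, takes a point from camera to tool coordinates, whose origin is the TCP and whose axes are the flange's). Camera axes: x right, y up, looking along -z (the intrinsics and any distortion apply to the point x, -y, -z); pixel columns grow to the right and rows downward; lengths in m; the calibration is good to about 2 mm. A picture is of the moment at which its call begins: read the wrist's pose just before it. camera_info takes no time and is no camera call.
A pose or a line that the arm cannot do raises MotionError and nothing moves.
- job_done(): hands the job in; it is judged then, once.
Readings, each from a call of its own:
- get_time(): time.
- get_joint_pos(): joint angles.
- get_qvel(): joint speeds.
- get_effort(): joint torques, N m.
- get_tcp_pos(): TCP position.
- get_ee_rot(): TCP orientation.
- get_ft_force(): force on the tool from outside, world axes, zero at the start.
- get_ft_torque(): the same for the moment, N m.
- get_grip_width(): opening from 0.0 (shut) to 1.0 (fully open).
- get_finger_force(): force on a finger pad.
Only numpy, scipy, OpenCV 4.12 (cv2) and the standard library are available. Lean on these libraries where they do the work, as an engineer would, in place of code of your own. Each camera call takes 0.05 s, during which the arm holds its last target. There are 200 camera calls.

## Working session

There is one attempt and no reset: what is moved stays moved. The work goes in short steps, each a Python script; the robot and the scene stay as the last script left them, time stands still between calls to the robot, and variables do not carry over. Pictures are saved under pics/ and viewed, at most 10 in all, crops included, and the job is handed in when it is done.

```bash
mkdir -p pics; python3 - <<'E'
from station import *
import cv2,numpy as np
for n in ["scene","side"]:
    im=read_camera(n); cv2.imwrite(f"pics/{n}0.png",im[:,:,::-1])
    c=camera_info(n); print(n,{k:np.round(v,4).tolist() if not isinstance(v,str) else v for k,v in c.items()})
print(camera_info("wrist"),get_ee_rot(),get_time())
E
```

```text
scene {'intrinsics': [[444.4002, 0.0, 271.2712], [0.0, 444.4002, 207.9347], [0.0, 0.0, 1.0]], 'T': [[-0.7608, -0.5406, 0.3591, 0.9308], [0.6489, -0.6449, 0.4038, 0.5063], [0.0133, 0.5402, 0.8414, 1.0196], [0.0, 0.0, 0.0, 1.0]]}
side {'intrinsics': [[382.3464, 0.0, 280.0713], [0.0, 382.3464, 211.2448], [0.0, 0.0, 1.0]], 'T': [[-0.932, 0.2632, -0.2492, 0.2945], [-0.3624, -0.6802, 0.6371, 0.6346], [-0.0018, 0.6841, 0.7294, 0.7447], [0.0, 0.0, 0.0, 1.0]]}
{'intrinsics': array([[344.93672983,   0.        , 276.53538261],
       [  0.        , 344.93672983, 209.87726227],
       [  0.        ,   0.        ,   1.        ]]), 'tool_from_camera': array([[ 7.42415870e-04,  9.63307690e-01,  2.68398480e-01,
         7.33132459e-02],
       [ 9.99999269e-01, -9.71213584e-04,  7.19684354e-04,
         1.60466085e-03],
       [ 9.53949722e-04,  2.68397750e-01, -9.63307707e-01,
        -1.85269917e-01],
       [ 0.00000000e+00,  0.00000000e+00,  0.00000000e+00,
         1.00000000e+00]])} [-6.65728667e-04  9.84917946e-01  1.73020758e-01 -1.19359516e-04] 0.1
```

View pics/scene0.png

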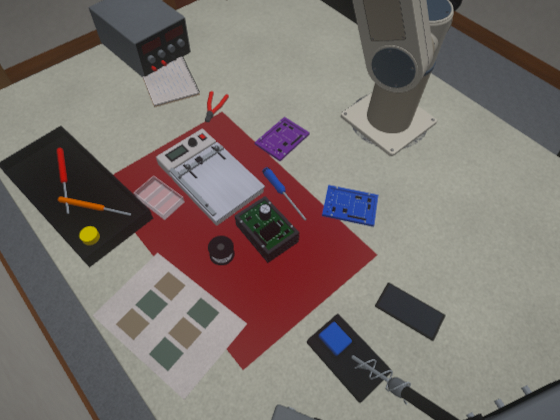

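View pics/side0.png

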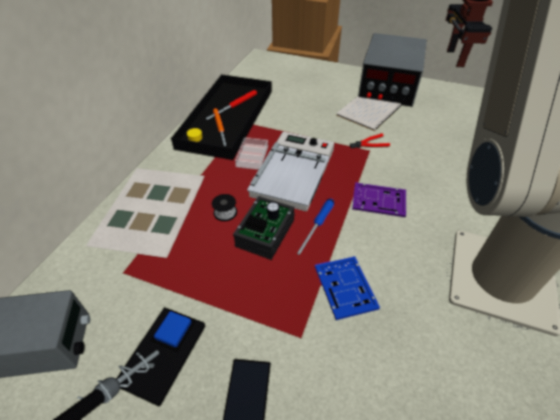

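The scene view shows the plate deck around (222,185), the stack at (267,228), the screwdriver at (285,193) and the reel at (221,250). Next I'll work out rough positions and look from above with the wrist camera.

```bash
cat > h.py <<'E'
from station import *
import cv2,numpy as np
from scipy.spatial.transform import Rotation as R
def Rq(q): return R.from_quat([q[1],q[2],q[3],q[0]])
def quat(yaw): # tool down, tool x axis at angle yaw in world
    q=(R.from_euler('z',yaw)*R.from_euler('x',np.pi)).as_quat(); return [q[3],q[0],q[1],q[2]]
def snap(n,f=None):
    if n=="wrist":
        T=np.eye(4);T[:3,3]=get_tcp_pos();T[:3,:3]=Rq(get_ee_rot()).as_matrix()
        T=T@camera_info(n)["tool_from_camera"]
    else: T=camera_info(n)["T"]
    im=read_camera(n)
    if f: cv2.imwrite("pics/"+f+".png",im[:,:,::-1]); np.save("pics/"+f+".npy",T)
    return im,T
def ray(n,T,px,z):
    K=camera_info(n)["intrinsics"]; p=np.atleast_2d(px).astype(float)
    d=np.c_[(p[:,0]-K[0,2])/K[0,0],-(p[:,1]-K[1,2])/K[1,1],-np.ones(len(p))]@T[:3,:3].T
    o=T[:3,3]; return o+d*((z-o[2])/d[:,2])[:,None]
E
python3 - <<'E'
from h import *
T=np.array(camera_info("scene")["T"])
print(ray("scene",T,[[267,222],[237,226],[266,257],[298,233],[264,203]],.05).round(3))
print(ray("scene",T,[[222,185],[221,221],[264,187],[186,158],[204,141],[157,157],[210,129]],.037).round(3))
print(ray("scene",T,[[285,193],[221,250],[213,105]],.03).round(3))
E
```

```text
[[0.553 0.066 0.05 ]
 [0.619 0.027 0.05 ]
 [0.618 0.14  0.05 ]
 [0.514 0.141 0.05 ]
 [0.522 0.017 0.05 ]]
[[ 0.566 -0.107  0.037]
 [ 0.637 -0.018  0.037]
 [ 0.483 -0.029  0.037]
 [ 0.587 -0.247  0.037]
 [ 0.511 -0.266  0.037]
 [ 0.648 -0.303  0.037]
 [ 0.47  -0.293  0.037]]
[[ 0.449  0.019  0.03 ]
 [ 0.685  0.046  0.03 ]
 [ 0.401 -0.373  0.03 ]]
```

```bash
python3 - <<'E'
from h import *
move_pose([0.6,-0.03,0.25],quat(0.0))
im,T=snap("wrist","w1"); print(T[:3,3],get_joint_pos(),get_time())
E
```

```text
[ 0.67381527 -0.03225696  0.43516227] [-7.10359063e-02  3.34878544e-01  1.63916188e+00 -1.39611010e-04
  1.16767314e+00  1.50084577e+00] 2.5667
```

View pics/w1.png

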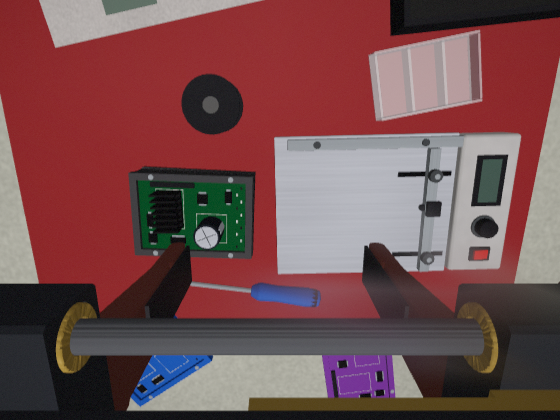

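The view shows the deck from (275,137) to (445,272), the side stop bar along the top, the end stop at column ~427 with its button at (420,208), and the stack at (133..254,168..258). I'll enlarge the region for accurate edges.

```bash
python3 - <<'E'
import cv2,numpy as np
im=cv2.imread("pics/w1.png")
a=cv2.resize(im[160:266,126:262],None,fx=5,fy=5,interpolation=cv2.INTER_CUBIC)
cv2.imwrite("pics/c1.png",cv2.convertScaleAbs(a,alpha=1.6,beta=20))
b=cv2.resize(im[130:280,268:468],None,fx=4,fy=4,interpolation=cv2.INTER_CUBIC)
cv2.imwrite("pics/c2.png",b)
E
```

```text
(no output)
```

View pics/c1.png

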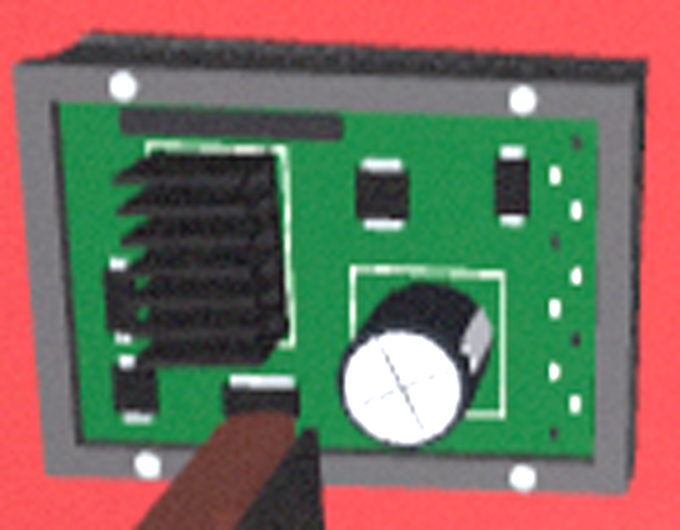

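View pics/c2.png

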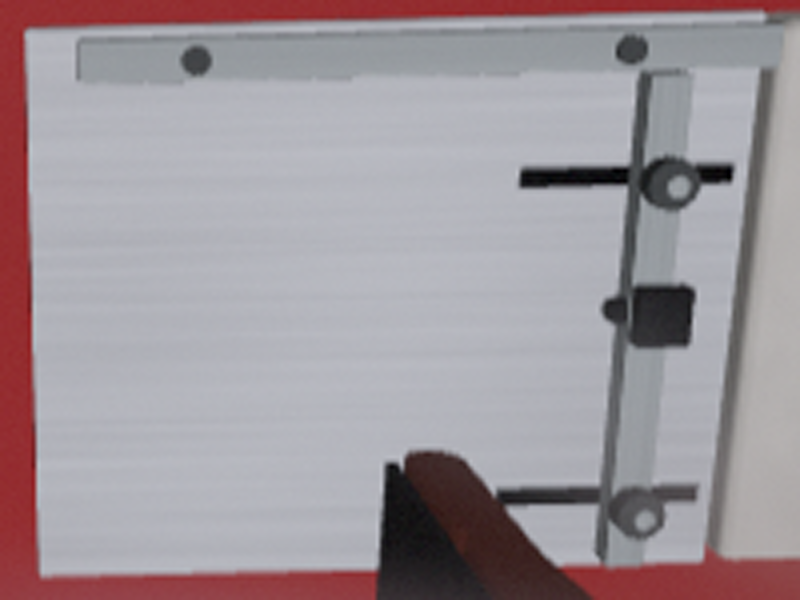

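Crop 1 shows carrier1's rim corners at (14,63), (642,83), (630,493) and (47,476). The heatsink and capacitor are both standing on their marks. Crop 2 shows the bar's inner edge from (78,82) to (780,66), and the deck corners.

```bash
python3 - <<'E'
from h import *
T=np.load("pics/w1.npy")
c=ray("wrist",T,np.array([[14,63],[642,83],[630,493],[47,476]])/5+[126,160],.05)[:,:2]
d=ray("wrist",T,np.array([[25,30],[40,577],[705,563],[768,12]])/4+[268,130],.037)[:,:2]
s=ray("wrist",T,np.array([[78,82],[780,66]])/4+[268,130],.047)[:,:2]
e=ray("wrist",T,np.array([[646,73],[609,563]])/4+[268,130],.047)[:,:2]
ang=lambda v:np.arctan2(v[1],v[0])
print("carrier",c.round(4).tolist(),c.mean(0), [np.linalg.norm(c[i]-c[(i+1)%4]).round(4) for i in range(4)])
print("yaw c", ang(c[0]-c[3]),ang(c[1]-c[2]),ang(c[0]-c[1])-np.pi/2,ang(c[3]-c[2])-np.pi/2)
print("deck",d.round(4).tolist(),[np.linalg.norm(d[i]-d[(i+1)%4]).round(4) for i in range(4)])
print("yaw p",ang(d[0]-d[1]),ang(d[3]-d[2]),ang(d[0]-d[3])-np.pi/2,ang(d[1]-d[2])-np.pi/2,"bar",ang(s[0]-s[1])-np.pi/2,"end",ang(e[0]-e[1]))
py=ang(s[0]-s[1])-np.pi/2
Rp=np.array([[np.cos(py),-np.sin(py)],[np.sin(py),np.cos(py)]])
# origin from deck centre and from bar midpoint
o1=d.mean(0); print("o deck",o1,"bar rel",(s-o1)@Rp,"end rel",(e-o1)@Rp,"carrier rel",(c.mean(0)-o1)@Rp)
E
```

```text
carrier [[0.6099, 0.1343], [0.6053, -0.007], [0.5052, -0.0024], [0.5097, 0.1379]] [0.55751404 0.0656739 ] [np.float64(0.1414), np.float64(0.1002), np.float64(0.1403), np.float64(0.1003)]
yaw c -0.03599124072104199 -0.046298084583897135 -0.03222813374051303 -0.0314017587537585
deck [[0.6477, -0.0294], [0.4782, -0.0339], [0.483, -0.2434], [0.6527, -0.239]] [np.float64(0.1696), np.float64(0.2096), np.float64(0.1697), np.float64(0.2096)]
yaw p 0.02604643654485929 0.02588603332565887 0.023666247210694324 0.023208310617528705 bar 0.022511386546609113 end 0.04271095352458552
o deck [ 0.56541352 -0.13640256] bar rel [[ 0.07082658  0.09057695]
 [ 0.07082658 -0.10441232]] end rel [[ 0.06973943 -0.0673982 ]
 [-0.07919553 -0.07040703]] carrier rel [-0.00334883  0.20220307]
```

```bash
cat >> h.py <<'E'
O=np.array([0.5654,-0.1364]); PY=0.024
r2=lambda a:np.array([[np.cos(a),-np.sin(a)],[np.sin(a),np.cos(a)]])
def W(p): return O+r2(PY)@np.asarray(p)
def P(w): return (np.asarray(w)-O)@r2(PY)
def rear(x,y,yaw,gap,z): # TCP pose for pushing -y with carrier at plate pose x,y,yaw
    p=W(np.array([x,y])+r2(yaw)@[0,0.080+gap]); return [*p,z],quat(np.pi/2+PY+yaw)
def lside(x,y,yaw,gap,z,dy=0): # TCP pose for pushing +x
    p=W(np.array([x,y])+r2(yaw)@[-0.060-gap,dy]); return [*p,z],quat(PY+yaw)
E
python3 - <<'E'
from h import *
command_gripper(0.5)
p,q=rear(-.003,.202,-.058,.02,.15); move_pose(p,q)
p,q=rear(-.003,.202,-.058,.02,.043); movel(p,q,v=.12)
im,T=snap("wrist","w2a")
print(get_time(),get_ft_force())
p,q=rear(-.003,.202,-.058,-0.003,.043); print(movel(p,q,v=.02,until_force=2),P(get_tcp_pos()[:2]),get_tcp_pos()[2],get_ft_force())
p,q=rear(.000,.170,-.045,0,.043); movel(p,q,v=.02); print(get_ft_force())
im,T=snap("wrist","w2"); print(get_time(),P(get_tcp_pos()[:2]))
i2,_=snap("side","s2")
a=im[:,:]; b=cv2.resize(i2[170:270,200:340],None,fx=4,fy=4)
cv2.imwrite("pics/m2.png",np.vstack([np.array(a),b[:,:,:]])[:, :, ::-1][:820]) if 0 else None
E
```

```text
5.5917 [-0.01632     0.03348822  0.39971248]
False [0.00149749 0.27898042] 0.04301313939854224 [-0.23948725 -0.33117618 -0.04026887]
[-0.26024862  1.02101809 -0.17508901]
8.5417 [0.00356976 0.25000867]
```

View pics/w2.png

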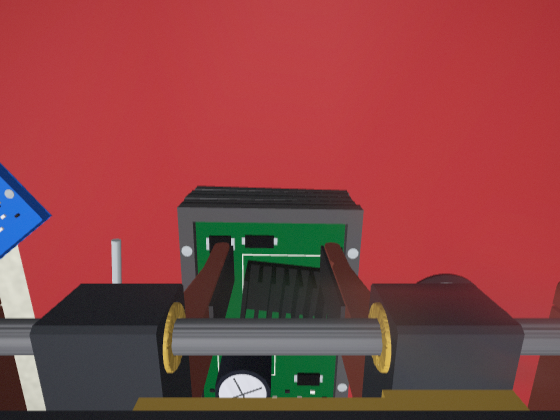

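The picture shows carrier1's rear rim still at row ~205, with the fingertips hanging over the board at (225,245) and (335,245). So the carrier did not move. With the gripper half open, the tips sit higher than the shut-finger TCP, as they would on a linkage gripper. I'll retreat along the same line and probe the table for the real tip height.

```bash
python3 - <<'E'
from h import *
p,q=rear(-.003,.202,-.058,.03,.043); movel(p,q,v=.06)
print(get_ft_force(),get_grip_width())
p[2]=0.003; 
c=movel(p,q,v=.04,until_force=3); z=get_tcp_pos()[2]; print(c,z,get_ft_force(),get_time())
p[2]=z+.05; movel(p,q,v=.15)
im,T=snap("wrist","w3"); print(get_time())
E
```

```text
[ 0.24504071 -0.49571436 -0.09496811] 0.5018132312842984
False 0.0032519545443485884 [-1.04439564 -0.10727619  0.82410807] 10.925
11.4583
```

View pics/w3.png

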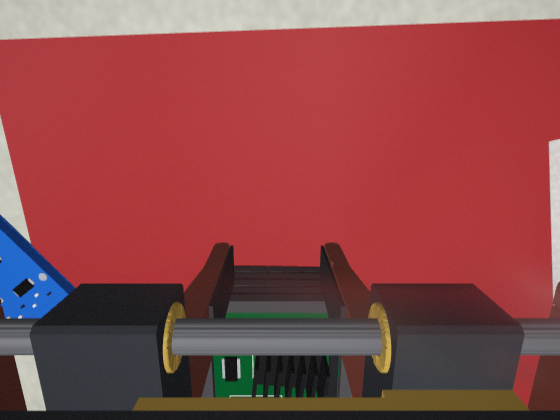

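The fingers are now clear of the stack, which sits in front of them at rows 270-420. There was no contact down to TCP z = 3 mm, so I'll probe lower.

```bash
python3 - <<'E'
from h import *
p,q=rear(-.003,.202,-.058,.03,.005); movel(p,q,v=.15)
f0=get_ft_force(); p[2]=-0.03
c=movel(p,q,v=.03,until_force=3); z=get_tcp_pos()[2]; print(c,z,f0,get_ft_force(),get_time())
p[2]=z+.043; movel(p,q,v=.15); print(get_time())
E
```

```text
True -0.022702582966172898 [ 0.97319616  0.2100551  -0.10388755] [-2.00600861 -0.12118872  5.5433528 ] 12.8
13.2417
```

```bash
python3 - <<'E'
from h import *
Z=.0208
p,q=rear(-.003,.202,-.058,.008,Z); movel(p,q,v=.06)
p,q=rear(-.003,.202,-.058,-0.006,Z); print(movel(p,q,v=.015,until_force=1.5),P(get_tcp_pos()[:2]),get_tcp_pos()[2],get_ft_force(),get_time())
p,q=rear(.000,.175,-.045,0,Z); movel(p,q,v=.02); print(get_ft_force(),P(get_tcp_pos()[:2]),get_time())
im,T=snap("wrist","w4"); i2,_=snap("scene","s4")
b=cv2.resize(i2[100:280,130:320],None,fx=2.9,fy=2.9)
m=np.vstack([cv2.resize(im[150:,100:460],(360,270)),]); m=cv2.copyMakeBorder(m,0,522-270,0,0,cv2.BORDER_CONSTANT)
cv2.imwrite("pics/m4.png",cv2.resize(np.hstack([m,b]),None,fx=.86,fy=.86)[:,:,::-1])
E
```

```text
False [0.00124464 0.27572529] 0.020792397506622602 [-0.28703399 -0.12868786 -0.43191123] 14.8417
[0.55581799 0.49634311 0.7780659 ] [0.00364756 0.25485663] 16.05
```

View pics/m4.png

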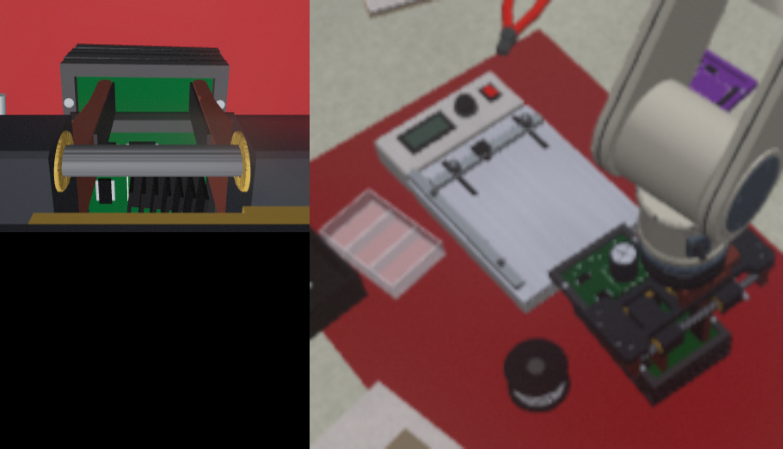

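Carrier1 has slid forward in one piece, with the parts standing, and the green board of carrier2 now shows behind the fingers. Continuing the push.

```bash
python3 - <<'E'
from h import *
Z=.0208
for x,y,a,z,v in [(.005,.125,-.015,Z,.03),(.010,.075,0,Z,.03),(.0145,.040,0,Z,.025),(.016,.014,0,Z-.0015,.025)]:
    p,q=rear(x,y,a,0,z); print(movel(p,q,v=v,until_force=12),get_ft_force().round(2),P(get_tcp_pos()[:2]).round(4),get_time())
im,T=snap("wrist","w5"); i2,T2=snap("scene","s5")
b=cv2.resize(i2[100:280,130:320],None,fx=2.9,fy=2.9)
m=cv2.copyMakeBorder(cv2.resize(im[150:,100:460],(360,270)),0,522-270,0,0,cv2.BORDER_CONSTANT)
cv2.imwrite("pics/m5.png",cv2.resize(np.hstack([m,b]),None,fx=.86,fy=.86)[:,:,::-1])
E
```

```text
False [ 0.2   1.13 -0.61] [0.0061 0.2049] 17.9667
False [ 0.06 -0.68 -1.81] [0.0101 0.155 ] 19.7917
False [ 0.55 -0.64 -0.27] [0.0146 0.12  ] 21.35
False [-0.26 -0.04  0.39] [0.0159 0.0938] 22.5417
```

View pics/m5.png

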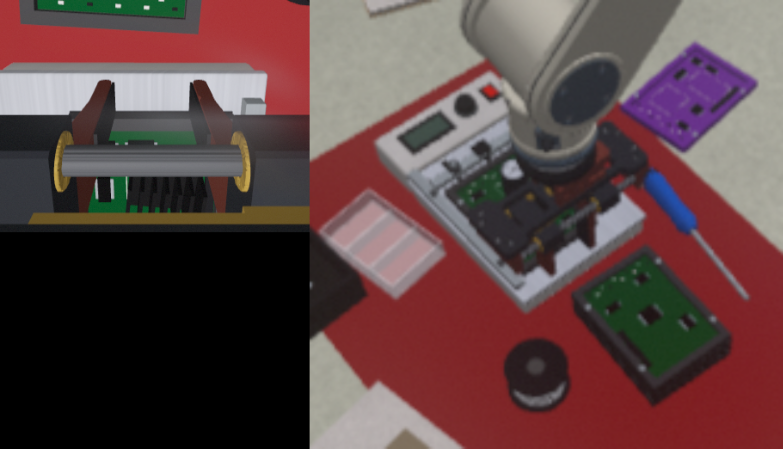

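Carrier1 now lies on the deck with the rest of the stack in place. Next I'll push it home: first the end stop, then the side stop.

```bash
python3 - <<'E'
from h import *
Z=.0193
p,q=rear(.016,-.012,0,0,Z); print("end",movel(p,q,v=.012,until_force=7),get_ft_force().round(2),P(get_tcp_pos()[:2]).round(4),get_time())
yc=P(get_tcp_pos()[:2])[1]-.080
p,q=rear(.016,yc,0,.02,Z); movel(p,q,v=.1)
p[2]=.12; movel(p,q,v=.25)
p,q=lside(.014,yc,0,.02,.12); move_pose(p,q)
p[2]=Z; movel(p,q,v=.2); print(get_time())
p,q=lside(.015,yc,0,.004,Z); movel(p,q,v=.05)
p,q=lside(.032,yc,0,0,Z); print("side",movel(p,q,v=.012,until_force=7),get_ft_force().round(2),P(get_tcp_pos()[:2]).round(4),get_time())
E
```

```text
end True [0.76 2.69 1.09] [0.016  0.0839] 23.7167
26.5
side True [ 0.57 -0.47 -0.62] [-0.0413  0.0043] 27.9
```

```bash
python3 - <<'E'
from h import *
Z=.0193
yc=.0039
p,q=lside(.032,yc,0,0,Z); print("side2",movel(p,q,v=.01,until_force=9),get_ft_force().round(2),P(get_tcp_pos()[:2]).round(4),get_time())
p,q=lside(.015,yc,0,.02,Z); movel(p,q,v=.1)
p[2]=.12; movel(p,q,v=.25)
p,q=rear(.020,yc,0,.02,.12); move_pose(p,q)
p[2]=Z; movel(p,q,v=.2)
p,q=rear(.020,yc,0,.004,Z); movel(p,q,v=.06)
p,q=rear(.020,yc-.015,0,0,Z); print("end2",movel(p,q,v=.01,until_force=9),get_ft_force().round(2),P(get_tcp_pos()[:2]).round(4),get_time())
p,q=rear(.020,yc,0,.03,Z); movel(p,q,v=.1)
p[2]=.25; movel(p,q,v=.25)
move_pose([0.6,-0.13,0.22],quat(0.0))
im,T=snap("wrist","w6"); print(get_time())
cv2.imwrite("pics/c6.png",cv2.resize(im[100:300,150:420],None,fx=2.9,fy=2.9,interpolation=cv2.INTER_CUBIC)[:,:,::-1])
E
```

```text
side2 True [ 0.27  0.67 -0.5 ] [-0.0414  0.0047] 28.4917
end2 True [-0.01  1.91  0.46] [0.0198 0.0839] 32.525
35.3833
```

View pics/c6.png

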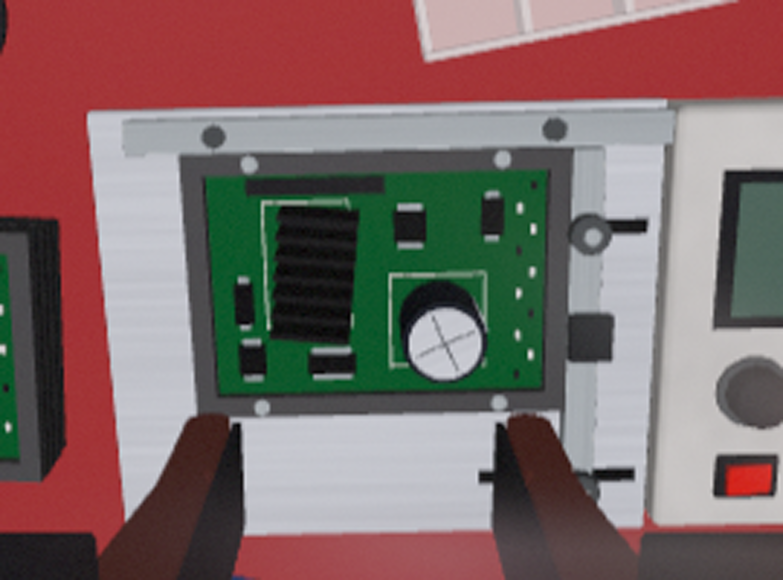

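The crop shows carrier1 flush against both bars, with the button hidden behind the tray. The heatsink looks slightly off its rectangle at (262..352, 202), so I'll compute both parts' offsets and the squareness.

```bash
python3 - <<'E'
from h import *
T=np.load("pics/w6.npy")
g=lambda a,z:ray("wrist",T,np.array(a)/2.9+[150,100],z)[:,:2]
c=g([[180,157],[573,150],[560,408],[198,418]],.047); h=g([[278,205],[358,209],[350,343],[270,337]],.069); k=g([[445,344]],.077)[0]
rect=g([[262,202],[390,276],[487,272],[487,365]],.043); 
pc=P(c); print(pc.round(4).tolist(),pc.mean(0))
ang=lambda v:np.arctan2(v[1],v[0])
print("yaw",ang(pc[0]-pc[3]),ang(pc[1]-pc[2]),ang(pc[0]-pc[1])-np.pi/2)
m=pc.mean(0)
print("cap in carrier",P(k)-m,"sink",P(h).mean(0)-m,(P(h)-m).round(4).tolist()); print("prints",(P(rect)-m).round(4).tolist())
E
```

```text
[[0.0694, 0.0702], [0.0688, -0.0692], [-0.0286, -0.0675], [-0.0297, 0.0705]] [0.01997439 0.0010317 ]
yaw -0.0029732991600813457 -0.017194572845211017 -0.0041690493247206195
cap in carrier [-0.01283958 -0.02258246] sink [0.0105961  0.02187853] [[0.035, 0.0331], [0.033, 0.0062], [-0.0142, 0.0101], [-0.0114, 0.0381]]
prints [[0.0321, 0.0413], [0.0035, -0.0047], [0.0042, -0.0407], [-0.0321, -0.041]]
```

```bash
python3 -c "
from station import *
print(job_done(),get_time())"
```

```text
the job is handed in; nothing more can be done
the job is handed in; nothing more can be done
```

I handed the job in (verdict not shown): carrier1 is on the deck against both stops (second pushes stopped at the same spot), so the button should be pressed though it is hidden from view; parts upright, capacitor about 1 mm and heatsink about 5 mm off their spots (limit 8 mm), the rest of the stack unmoved as far as the pictures show.

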